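# Set the paste warmer's blank heat selector to its third click and start it

## Task

The heat knob on the paste warmer is an unmarked replacement, pushed onto its click switch at any angle. Turn it anticlockwise (seen from above) back to its end stop, then turn it clockwise exactly three clicks so that it rests in the third click; only then press the round start button fully down and let it come up again. Do not disturb the spray can, the tape roll or the paint palette.

Things in the scene. Friction and masses are not known exactly. Their poses are not given: they have to be found in the camera images.
- warmer: Paste warmer, fixed: white housing 170 (x) by 400 (y) by 60 mm high; origin at the centre of its underside, at table height. On its flat deck, all at its own x = 0: a lidded aluminium pot at y = +112 mm (steel collar of radius 78 mm; rim 115 mm, ball on the lid 154 mm above the table), the heat knob at y = -50 mm, the start button at y = -155 mm.
- selector_grip (a point): Blank heat knob: upright black bar 42 mm long (own x), 14 mm thick (own y), 32 mm high on a round metal skirt, radius 22 mm; no mark, both ends alike. The point is on its upright turning axis, 91 mm above the table; the bar's top is at 104 mm, the skirt's top at 74 mm. Clockwise from above (yaw falling) leads away from the end stop. It turns with the knob.
- switch_axis (a point): Click switch under the knob; the point is on its axis at deck height. From the rest position at the anticlockwise end stop, five clicks follow clockwise, 30 degrees apart. A click resists with 0.2 N m (jerks to 0.6) and half-way pulls on into the next; let go, it springs into the nearest. The stop is rigid (1 N m and more), 3 degrees before the rest position, at an unseen angle; it starts 2 to 4 clicks from it.
- start_button_top (a point): Top centre of the start button when up: a plain black round push button of radius 14 mm in a round aluminium housing on the deck; it travels 6 mm straight down against a spring (4 N when fully down) and comes up when let go.
- start_button (a joint): Travel of the start button in metres: 0 up, 0.006 fully down.
- spray_can_mid (a point): Centre of a spray can (radius 30 mm, 170 mm high) that stands upright beyond the pot end of the warmer. Leave it alone.
- tape_roll_mid (a point): Centre of a flat-lying roll of tape (outer radius 36 mm, inner 25 mm, 18 mm high) beyond the button end of the warmer. Leave it alone.
- palette_mid (a point): Middle, 6 mm above the table, of a white paint palette (90 by 250 mm, 12 mm high) lying on the far side of the warmer. Leave it alone.

How it is judged:
By the outcome, as a careful person would: the job done as asked, in the order asked, and still so for the second after the job is handed in, with the robot touching nothing.
It also fails if it takes over 72 s, if anything falls off the work surface, if the arm or the gripper's body presses on something with over 40 N, if the wrist force passes 120 N, or if a joint passes its speed limit or range.

## Robot

A 6-joint arm with a two-finger parallel gripper is mounted at the origin on the work surface. World frame = base frame: x ahead of the robot, y to its left, z up, the work surface at z = 0. Lengths are in m, angles in rad, forces in N, time in s.
With the tool pointing down it reaches from about 0.35 to 0.975 m from the base axis. Payload 4.9 kg.
Tool frame: the origin (TCP) lies midway between the tips of the shut fingers; the grasp point (between the pads) lies 19 mm behind it; z points along the fingers, y is the direction in which the jaws open and shut (so a half turn about z gives the same grasp; the last joint's range is limited). The gripper opens to 85 mm and grips with 20 to 120 N. Pads are 22 mm wide; open, the fingers measure 114 mm over their backs; the gripper's body (76 mm by 85 mm) begins 54 mm behind the grasp point. The pads swing forward as they close: fully open they stand 13 mm farther back than shut.
Start: joints at [-1.264, 0.053, 1.613, -0, 1.476, -0.119], TCP at [0.258, -0.569, 0.231] pointing down, gripper open.
Joint ranges: [-3.01, 3.01], [-1.01, 2.22], [0.06, 2.58], [-1.02, 4.17], [0.09, 2.62], [-3.14, 3.14]. Speed limits (rad/s): [2.57, 2.57, 3.14, 3.14, 3.14, 3.14].

## Interface

Orientations are given as a unit quaternion [w, x, y, z].
In Python, from plant import state, grab_frame, camera_params, job_done, boxes_of gives the robot as it stands.
- The arm moves only by the tool step_arm, never from a script. Its argument "steps" is a list of rows, each a list of 4 numbers: the shift along the tool's x, y, z in mm, then the turn about the tool's z in degrees. A call has 1 to 8 rows; each row shifts and turns the pose as measured when the row begins, along the tool's axes as they then stand; what a row does not reach is not made up. A row lasts 1/10 s, in which the tool goes at most 50 mm and 8.59 degrees, less where a joint would pass 70% of its speed; a pose out of reach is approached as far as the arm can. A call is refused whole if a number of a shift passes 50 or a number of a turn 8.59, either way. A call with a gripper value outside its range is refused whole. "claw" is the opening in per cent of the stroke, from 0 (shut) to 100 (fully open), set as the call begins (left out, the last holds). The fingers move at their own pace and stop on an object; the grip force is fixed at half the most. Time passes only in rows, so rows that do not move let the fingers close. It gives the time, the measured TCP pose, the force and the opening at its end, in the units of the state.
- state(): the state, without advancing time (a new reading comes with each control period).
- grab_frame(name): name is "scene" or "top"; returns (picture, depth): 420x560x3 uint8, red, green, blue; 420x560 float32, m along the optical axis (not along the pixel's ray), 0 where there is no reading.
- camera_params(name): a dict with "mtx" (3x3 intrinsics, pixels), "k1" (the pictures are not rectified: a ray, as slopes to the right and down, at radius r is drawn at 1 + k1 r^2 times it, then the intrinsics apply), "extrinsics" (4x4, takes a point from camera to world coordinates). Camera axes: x right, y down, z forward; pixel columns grow to the right and rows downward; lengths in m; the calibration is good to about 2 mm. A picture is of the moment at which its call begins. camera_params takes no time and is no camera call.
- job_done(): hands the job in, once; it reports no verdict.
Trained networks look in the newest picture that a camera, given by its name, has taken for a name from the list of things; names that differ only in an ending like _2 or _b are one class to them, and where a whole thing is asked for, a point or a joint stands for the part that bears it (a point fixed in the world has none). Each returns a list of dicts, best first, with "p" (0 to 1); they miss things now and then, are a little off and sometimes report something else, mostly with a low value. They report only what shows in the picture. A call takes as long as a camera call.
- boxes_of(camera, label): "box" ([left, top, width, height] in pixels, round what is visible of it).
The state is a dict: "time": time; "joint_pos": joint angles; "joint_vel": joint speeds; "joint_efforts": joint torques, N m; "tool_pos": TCP position; "tool_rot": TCP orientation; "contact_force": force on the tool from outside, world axes, zero at the start; "ft_torque": the same for the moment, N m; "gripper_width": opening from 0.0 (shut) to 1.0 (fully open).
Only numpy, scipy, OpenCV 4.12 (cv2) and the standard library are available. Lean on these libraries where they do the work, as an engineer would, in place of code of your own. Each camera call takes 0.05 s, during which the arm holds its last target. There are 200 camera calls.

## Working session

There is one attempt and no reset: what is moved stays moved. The work goes in short steps, Python scripts to look and compute and a tool call to move; the robot and the scene stay as the last step left them, time stands still between calls to the robot, and variables do not carry over. Pictures are saved under pics/ and viewed, about 8 in all and at most 12, crops included, and the job is handed in when it is done.

Besides the shell and the picture viewer there is one more tool, called after ">>>" as name(argument=value, ...), one argument or row to a line, values as JSON. step_arm: Moves the arm, as the interface text tells. Its arguments: {"type":"object","properties":{"steps":{"type":"array"},"claw":{"type":"number"}},"required":["steps"]}

```bash
mkdir -p pics
cat > h.py <<'E'
import numpy as np, cv2
from plant import *
def rays(cp,uv):
    K=np.array(cp["mtx"]);k1=cp["k1"]
    return cv2.undistortPoints(np.array(uv,float).reshape(-1,1,2),K,np.array([k1,0,0,0.])).reshape(-1,2)
def to_world(cp,uv,d):
    s=rays(cp,uv);d=np.asarray(d,float).reshape(-1,1)
    p=np.hstack([s*d,d]);T=np.array(cp["extrinsics"])
    return p@T[:3,:3].T+T[:3,3]
def at_z(cp,uv,z):
    s=rays(cp,uv);T=np.array(cp["extrinsics"])
    r=np.hstack([s,np.ones((len(s),1))])@T[:3,:3].T
    return T[:3,3]+r*((z-T[2,3])/r[:,2:3])
E
python3 - <<'E'
from h import *
for n in("scene","top"):
    im,d=grab_frame(n);cv2.imwrite(f"pics/{n}0.png",im[:,:,::-1]);np.savez(f"{n}0.npz",im=im,d=d)
    cp=camera_params(n);print(n,np.round(cp["mtx"],1).tolist(),cp["k1"],np.round(cp["extrinsics"],3).tolist())
    for l in("warmer","selector_grip","start_button","spray_can_mid","tape_roll_mid","palette_mid"):
        print(l,[(np.round(b["box"]).tolist(),round(b["p"],2)) for b in boxes_of(n,l)][:3])
s=state();print(s)
E
```

```text
scene [[396.2, 0.0, 282.4], [0.0, 396.2, 214.8], [0.0, 0.0, 1.0]] 0.0069090963320920665 [[-0.873, 0.296, -0.387, 0.879], [0.487, 0.513, -0.707, 0.604], [-0.011, -0.806, -0.592, 0.567], [0.0, 0.0, 0.0, 1.0]]
warmer [([190.0, 163.0, 144.0, 129.0], 0.87), ([222.0, 168.0, 8.0, 6.0], 0.26)]
selector_grip [([236.0, 181.0, 23.0, 21.0], 0.8)]
start_button [([221.0, 168.0, 12.0, 5.0], 0.53)]
spray_can_mid [([326.0, 221.0, 42.0, 102.0], 0.82)]
tape_roll_mid [([181.0, 164.0, 24.0, 19.0], 0.55)]
palette_mid [([156.0, 229.0, 100.0, 85.0], 0.62)]
top [[501.5, 0.0, 276.8], [0.0, 501.5, 214.0], [0.0, 0.0, 1.0]] -0.040960808971723266 [[0.024, -0.997, 0.079, 0.487], [-0.999, -0.022, 0.033, 0.019], [-0.032, -0.08, -0.996, 1.221], [0.0, 0.0, 0.0, 1.0]]
warmer [([235.0, 175.0, 176.0, 81.0], 0.57), ([388.0, 208.0, 8.0, 8.0], 0.47)]
selector_grip [([335.0, 204.0, 21.0, 22.0], 0.57)]
start_button [([385.0, 204.0, 12.0, 11.0], 0.5), ([232.0, 175.0, 179.0, 80.0], 0.17)]
spray_can_mid [([178.0, 208.0, 38.0, 26.0], 0.59)]
tape_roll_mid []
palette_mid [([252.0, 127.0, 104.0, 54.0], 0.89)]
{'time': 0.7, 'joint_pos': array([-1.26401046e+00,  5.26667473e-02,  1.61287949e+00, -1.68180299e-05,
        1.47597240e+00, -1.19011796e-01]), 'joint_vel': array([ 9.15759017e-05, -1.28523010e-04, -1.04460595e-03,  2.83178829e-06,
       -1.94956359e-04,  1.21080475e-03]), 'joint_efforts': array([ 1.29760880e-05, -3.93553591e+01, -3.70368934e+01, -1.52075933e-05,
        3.50904447e-04,  7.73111708e-06]), 'tool_pos': array([ 0.25814316, -0.56919575,  0.23133648]), 'tool_rot': array([ 3.76312211e-05,  9.77422347e-01,  2.11294944e-01, -4.86479736e-06]), 'contact_force': array([ 0.52108052, -0.18450077, -0.49952916]), 'ft_torque': array([ 0.05304868, -0.00639042,  0.00910357]), 'gripper_width': 1.0009794063386843}
```

Run:
```python
from h import *
t=np.load("top0.npz");s=np.load("scene0.npz")
a=cv2.resize(t["im"][165:265,210:430],None,fx=3.6,fy=3.6,interpolation=cv2.INTER_CUBIC)
cv2.imwrite("pics/c1.png",a[:,:,::-1])
a=cv2.resize(s["im"][120:340,140:400],None,fx=2.7,fy=2.7,interpolation=cv2.INTER_CUBIC)
cv2.imwrite("pics/c2.png",a[:,:,::-1])
cp=camera_params("top");im=t["im"];d=t["d"]
# knob bar: dark pixels; in knob box & top heights
v,u=np.mgrid[200:230,328:364];uv=np.c_[u.ravel(),v.ravel()]
P=to_world(cp,uv,d[v.ravel(),u.ravel()]);g=im[v.ravel(),u.ravel()].max(1)
m=(g<70)
print("dark z",np.round(np.percentile(P[m,2],[5,25,50,75,95]),3),m.sum())
q=at_z(cp,uv[m],0.104);c=q.mean(0);w,V=np.linalg.eigh(np.cov((q-c)[:,:2].T))
print("knob",c,np.degrees(np.arctan2(V[1,1],V[0,1])),np.sqrt(w*12))
v,u=np.mgrid[200:220,380:402];uv=np.c_[u.ravel(),v.ravel()];g=im[v.ravel(),u.ravel()].max(1);m=g<80
P=to_world(cp,uv,d[v.ravel(),u.ravel()]);print("btn z",np.median(P[m,2]),m.sum(),np.median(P[:,2]))
print("btn",at_z(cp,uv[m].mean(0),np.median(P[m,2])),np.ptp(uv[m],axis=0))
# deck rectangle
v,u=np.mgrid[160:265,225:425];uv=np.c_[u.ravel(),v.ravel()];P=to_world(cp,uv,d[v.ravel(),u.ravel()])
m=abs(P[:,2]-.06)<.006
k=np.zeros(v.size,np.uint8);k[m]=1
n,l,st,ce=cv2.connectedComponentsWithStats(k.reshape(v.shape));i=1+st[1:,4].argmax()
r=cv2.minAreaRect(P[(l==i).ravel(),:2].astype(np.float32));print("deck",r,np.median(P[m,2]))
```

```text
dark z [0.063 0.066 0.1   0.103 0.105] 188
knob [ 0.58391681 -0.09542052  0.104     ] 159.21621317826796 [0.03330353 0.0539024 ]
btn z 0.07987816170882478 116 0.0696413106140632
btn [[ 0.59195479 -0.20111361  0.07987816]] [11 12]
deck ((0.5767307877540588, -0.04811447858810425), (0.16739137470722198, 0.40038105845451355), 5.6063055992126465) 0.05904943349892999
```

View pics/c1.png

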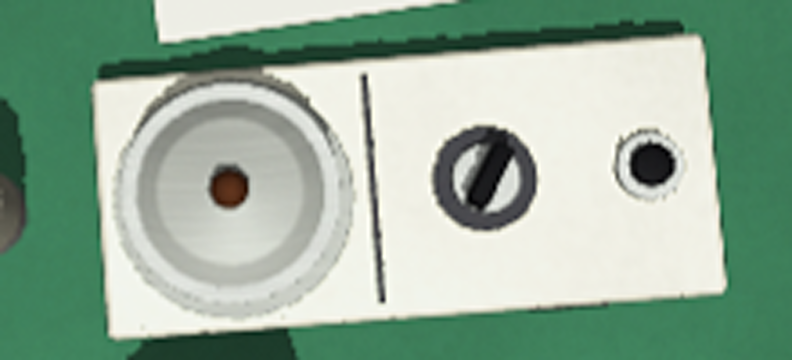

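View pics/c2.png

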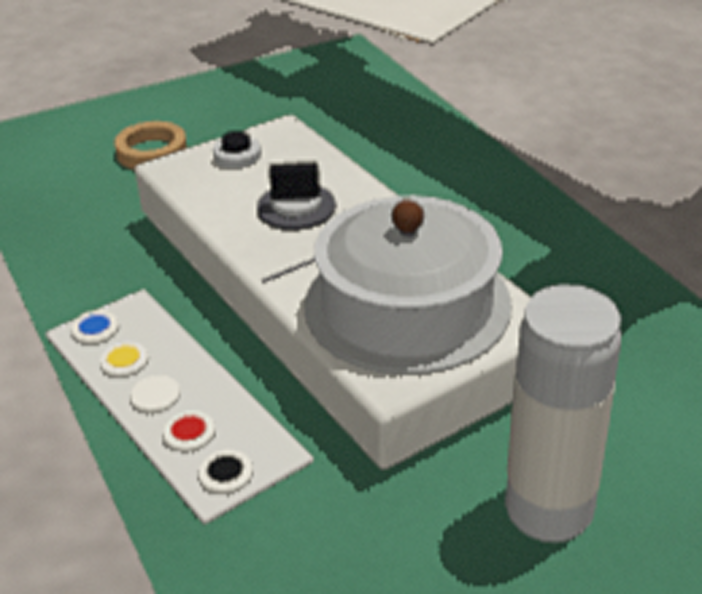

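The top view shows the bar at about (490,170) in the crop, running from (475,208) to (503,133). The button is at (652,163), and the pot stays clear of the knob. Next I'll refine the knob's axis and yaw.

```bash
cat >> h.py <<'E'
def knob(n=4,cam="top",zmin=.088):
    out=[];cp=camera_params(cam)
    for _ in range(n):
        im,d=grab_frame(cam)
        v,u=np.mgrid[195:235,322:370];u=u.ravel();v=v.ravel()
        P=to_world(cp,np.c_[u,v],d[v,u]);m=(P[:,2]>zmin)&(P[:,2]<.118)&(im[v,u].max(1)<90)&(np.hypot(P[:,0]-.582,P[:,1]+.098)<.032)
        q=at_z(cp,np.c_[u,v][m],.104)[:,:2]
        (c,wh,a)=cv2.minAreaRect(q.astype(np.float32)); e=np.linalg.eigh(np.cov(q.T))[1][:,1]
        out.append([*q.mean(0),(np.degrees(np.arctan2(e[1],e[0]))+90)%180-90,m.sum(),*wh])
    return np.array(out)
def pose():
    s=state();w,x,y,z=s["tool_rot"];yaw=np.degrees(2*np.arctan2(y,x))
    return s,yaw
def togo(x,y,z,yaw):
    s,yw=pose();p=s["tool_pos"];d=np.array([x,y,z])-p
    w=s["tool_rot"];from scipy.spatial.transform import Rotation as R
    t=R.from_quat(w[[1,2,3,0]]).inv().apply(d)*1000
    return np.round(t,1),round((yw-yaw+180)%360-180,2)
E
python3 - <<'E'
from h import *
k=knob();print(np.round(k,4));print(pose()[1])
print(togo(.5816,-.0975,.16,k[:,2].mean()))
E
```

```text
[[ 5.80100e-01 -9.64000e-02 -2.63619e+01  1.17000e+02  1.29000e-02
   4.21000e-02]
 [ 5.80100e-01 -9.64000e-02 -2.63619e+01  1.17000e+02  1.29000e-02
   4.21000e-02]
 [ 5.79900e-01 -9.64000e-02 -2.60027e+01  1.17000e+02  1.29000e-02
   4.21000e-02]
 [ 5.80000e-01 -9.64000e-02 -2.62908e+01  1.15000e+02  1.29000e-02
   4.21000e-02]]
24.39391675718814
(array([ 489.4, -296. ,   71.3]), np.float64(50.65))
```

>>> step_arm(
  steps=[
    [41,-25,0,0],
    [41,-25,0,0],
    [41,-25,0,0],
    [41,-25,0,0],
    [41,-25,0,0],
    [41,-25,0,0],
    [41,-25,0,0],
    [41,-25,0,0],
  ],
  claw=55,
)

```text
time: 1.7
tool_pos: [0.4793, -0.2464, 0.2317]
tool_rot: [0.002, 0.979, 0.205, 0.001]
contact_force: [0.7, 0.1, -0.3]
gripper_width: 0.549
```

>>> step_arm(
  steps=[
    [41,-25,0,0],
    [41,-25,0,0],
    [41,-25,0,0],
    [0,0,0,8.5],
    [0,0,0,8.5],
    [0,0,0,8.5],
    [0,0,0,8.5],
    [0,0,0,8.5],
  ],
)

```text
time: 2.5
tool_pos: [0.5679, -0.1147, 0.2327]
tool_rot: [0.001, 0.986, -0.167, 0.003]
contact_force: [-0.5, 0.1, 0.4]
gripper_width: 0.555
```

```bash
python3 -c "
from h import *
s,y=pose();print(s['tool_pos'],y,s['gripper_width'],s['time'],s['joint_pos']);print(togo(.5805,-.097,.15,-26.2))"
```

```text
[ 0.56792404 -0.11472828  0.23270244] -19.268302986670214 0.5552092382767009 2.5 [-3.27002581e-01 -6.04569354e-02  1.72341807e+00 -1.53962922e-03
  1.47169011e+00  1.58023609e+00]
(array([  5.4, -21. ,  82.7]), np.float64(6.93))
```

>>> step_arm(
  steps=[
    [6,-21,20,0],
    [0,0,20,6],
    [0,0,20,1],
    [0,0,20,0],
    [0,0,0,0],
  ],
)

```text
time: 3.0
tool_pos: [0.5829, -0.0967, 0.1523]
tool_rot: [0.001, 0.973, -0.231, 0.006]
contact_force: [-0.7, 0.5, 0.0]
gripper_width: 0.548
```

```bash
python3 -c "
from h import *
s,y=pose();print(s['tool_pos'],y,s['tool_rot']);print(togo(.5805,-.097,.078,-26.2))
im,d=grab_frame('scene');cv2.imwrite('pics/s1.png',cv2.resize(im[100:260,170:370],None,fx=3.5,fy=3.5,interpolation=2)[:,:,::-1])"
```

```text
[ 0.58291815 -0.09668564  0.15234265] -26.721005168547237 [ 0.00121324  0.97291926 -0.23107342  0.00563163]
(array([-2.9,  1.4, 74.3]), np.float64(-0.52))
```

View pics/s1.png

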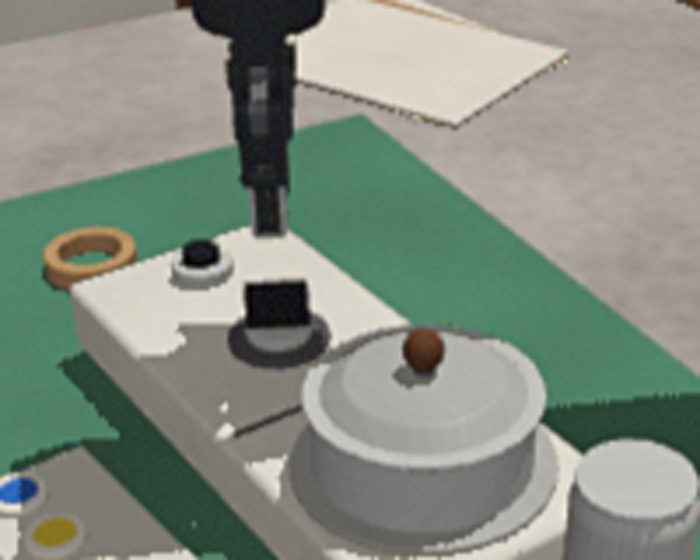

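The scene view shows the gripper tip at (268,235), above the bar at (277,290). The jaw direction runs along the line of sight, so only one finger shows. I'll descend now.

>>> step_arm(
  steps=[
    [-3,1.5,20,-0.5],
    [0,0,20,0],
    [0,0,18,0],
    [0,0,10,0],
    [0,0,0,0],
  ],
)

```text
time: 3.55
tool_pos: [0.587, -0.0993, 0.0935]
tool_rot: [0.002, 0.974, -0.227, 0.014]
contact_force: [0.2, 1.1, -0.2]
gripper_width: 0.551
```

```bash
python3 -c "
from h import *
s,y=pose();print(s['tool_pos'],y,s['tool_rot'],s['contact_force'],s['ft_torque']);print(togo(.5805,-.097,.079,-26.2))"
```

```text
[ 0.58701809 -0.09928911  0.09351399] -26.19785871012692 [ 0.00176851  0.97388335 -0.22661057  0.01399077] [ 0.18668506  1.13656629 -0.16105435] [ 0.04466267 -0.01922945 -0.02580122]
(array([-7.3,  0.9, 14.3]), np.float64(0.0))
```

>>> step_arm(
  steps=[
    [-4,1,0,0],
    [-3,0,0,0],
    [0,0,5,0],
    [0,0,5,0],
    [0,0,4,0],
    [0,0,0,0],
  ],
)

```text
time: 4.15
tool_pos: [0.5831, -0.0979, 0.0836]
tool_rot: [0.002, 0.974, -0.227, 0.018]
contact_force: [0.1, -0.3, -0.0]
gripper_width: 0.554
```

```bash
python3 -c "
from h import *
s,y=pose();print(s['tool_pos'],y,s['tool_rot'],s['contact_force'],s['ft_torque']);print(togo(.5805,-.097,.079,-26.2))"
```

```text
[ 0.58309106 -0.09792787  0.0835996 ] -26.194951681909284 [ 0.00201114  0.97382649 -0.2265713   0.0179826 ] [ 0.14045874 -0.345059   -0.02129632] [-0.00608478  0.04158229 -0.00556069]
(array([-2.9,  0.3,  4.5]), np.float64(0.01))
```

>>> step_arm(
  steps=[
    [-3,0,4,0],
    [-1,0,2,0],
    [0,0,0,0],
  ],
)

```text
time: 4.45
tool_pos: [0.5793, -0.096, 0.0765]
tool_rot: [0.002, 0.974, -0.227, 0.018]
contact_force: [-0.1, -0.5, 0.6]
gripper_width: 0.542
```

>>> step_arm(
  steps=[
    [0,0,0,0],
    [0,0,0,0],
    [0,0,0,0],
    [0,0,0,0],
    [0,0,0,0],
    [0,0,0,0],
  ],
  claw=0,
)

```text
time: 5.05
tool_pos: [0.5784, -0.0973, 0.0767]
tool_rot: [0.003, 0.974, -0.227, 0.017]
contact_force: [-1.4, -0.1, 0.6]
gripper_width: 0.153
```

```bash
python3 -c "
from h import *
s,y=pose();print(s['tool_pos'],y,s['tool_rot'],s['contact_force'],s['ft_torque'],s['gripper_width'],s['joint_pos'])"
```

```text
[ 0.57843276 -0.0972736   0.07673589] -26.211291345693976 [ 0.003403    0.97381137 -0.22671416  0.01674918] [-1.35609858 -0.09240702  0.63143389] [-0.10438317  0.13936442  0.00700516] 0.15252016133488666 [-0.29119181  0.08636015  1.84876283 -0.00510029  1.17261458  1.73897587]
```

>>> step_arm(
  steps=[
    [0,0,0,-5],
    [0,0,0,-5],
    [0,0,0,-5],
    [0,0,0,-5],
  ],
)

```text
time: 5.45
tool_pos: [0.5779, -0.0987, 0.0767]
tool_rot: [0.008, 0.999, -0.048, 0.015]
contact_force: [-3.0, -2.7, 0.6]
gripper_width: 0.152
```

```bash
cat > p.py <<'E'
from h import *
s,y=pose();print(s['time'],s['tool_pos'].round(4),'yaw',round(y,2),'tilt',s['tool_rot'].round(3),'F',s['contact_force'].round(1),'T',s['ft_torque'].round(2),s['gripper_width'].round(3),'q6',s['joint_pos'][5].round(3))
E
python3 p.py
```

```text
Traceback (most recent call last):
  File "p.py", line 2, in <module>
    s,y=pose();print(s['time'],s['tool_pos'].round(4),'yaw',round(y,2),'tilt',s['tool_rot'].round(3),'F',s['contact_force'].round(1),'T',s['ft_torque'].round(2),s['gripper_width'].round(3),'q6',s['joint_pos'][5].round(3))
                                                                                                                                                                 ^^^^^^^^^^^^^^^^^^^^^^^^
AttributeError: 'float' object has no attribute 'round'
```

>>> step_arm(
  steps=[
    [0,0,0,-5],
    [0,0,0,-5],
    [0,0,0,-5],
    [0,0,0,-5],
    [0,0,0,-5],
    [0,0,0,-5],
    [0,0,0,-4],
  ],
)

```text
time: 6.15
tool_pos: [0.5782, -0.1014, 0.0767]
tool_rot: [0.013, 0.967, 0.255, 0.013]
contact_force: [0.3, -1.9, -1.2]
gripper_width: 0.151
```

```bash
sed -i "s/s\['gripper_width'\].round(3)/round(s['gripper_width'],3)/" p.py; python3 p.py
```

```text
6.15 [ 0.5782 -0.1014  0.0767] yaw 29.59 tilt [0.013 0.967 0.255 0.013] F [ 0.3 -1.9 -1.2] T [ 0.36  0.06 -0.11] 0.151 q6 0.761
```

>>> step_arm(
  steps=[
    [0,0,0,-3],
    [0,0,0,-3],
    [0,0,0,-3],
    [0,0,0,-3],
  ],
)

```text
time: 6.55
tool_pos: [0.5788, -0.1023, 0.0768]
tool_rot: [0.013, 0.934, 0.358, 0.012]
contact_force: [0.3, -3.0, -0.7]
gripper_width: 0.149
```

```bash
python3 p.py
```

```text
6.55 [ 0.5788 -0.1023  0.0768] yaw 41.94 tilt [0.013 0.934 0.358 0.012] F [ 0.3 -3.  -0.7] T [0.47 0.17 0.04] 0.149 q6 0.543
```

>>> step_arm(
  steps=[
    [0,0,0,-4.5],
    [0,0,0,-4.5],
    [0,0,0,-4.5],
    [0,0,0,-4.5],
  ],
)

```text
time: 6.95
tool_pos: [0.5796, -0.1032, 0.0768]
tool_rot: [0.014, 0.866, 0.499, 0.011]
contact_force: [-0.6, -0.9, 1.3]
gripper_width: 0.152
```

>>> step_arm(
  steps=[
    [0,0,0,-3],
    [0,0,0,-3],
  ],
)

```text
time: 7.15
tool_pos: [0.5797, -0.1031, 0.0769]
tool_rot: [0.012, 0.844, 0.536, 0.013]
contact_force: [-0.6, 0.0, 0.5]
gripper_width: 0.152
```

```bash
python3 p.py
```

```text
7.15 [ 0.5797 -0.1031  0.0769] yaw 64.79 tilt [0.012 0.844 0.536 0.013] F [-0.6  0.   0.5] T [ 0.09  0.23 -4.33] 0.152 q6 0.134
```

>>> step_arm(
  steps=[
    [0,0,0,-3],
    [0,0,0,-3],
  ],
)

```text
time: 7.35
tool_pos: [0.5799, -0.1033, 0.077]
tool_rot: [0.01, 0.824, 0.567, 0.015]
contact_force: [-0.1, -2.1, -0.2]
gripper_width: 0.157
```

```bash
python3 p.py
```

```text
7.35 [ 0.5799 -0.1033  0.077 ] yaw 69.06 tilt [0.01  0.824 0.567 0.015] F [-0.1 -2.1 -0.2] T [ 0.24  0.45 -5.47] 0.157 q6 0.052
```

>>> step_arm(
  steps=[
    [0,0,0,3],
    [0,0,0,2],
    [0,0,0,0],
  ],
)

```text
time: 7.65
tool_pos: [0.5797, -0.1031, 0.0768]
tool_rot: [0.005, 0.858, 0.513, 0.019]
contact_force: [0.3, 0.1, 0.3]
gripper_width: 0.155
```

>>> step_arm(
  steps=[
    [0,0,0,0],
    [0,0,0,0],
    [0,0,0,0],
    [0,0,0,0],
    [0,0,-15,0],
    [0,0,-25,0],
    [0,0,-25,0],
    [0,0,-25,0],
  ],
  claw=55,
)

```text
time: 8.45
tool_pos: [0.5744, -0.1023, 0.168]
tool_rot: [0.004, 0.853, 0.521, 0.016]
contact_force: [0.1, -0.0, 0.6]
gripper_width: 0.553
```

>>> step_arm(
  steps=[
    [-30,0,-20,0],
    [-45,0,-20,0],
    [-45,0,-20,0],
    [-45,0,0,0],
    [0,0,0,0],
  ],
)

```text
time: 8.95
tool_pos: [0.4991, -0.2546, 0.2409]
tool_rot: [0.013, 0.85, 0.526, 0.02]
contact_force: [0.9, 0.9, -0.1]
gripper_width: 0.55
```

Run:
```python
from h import *
exec(open('p.py').read())
k=knob(2);print(k.round(4))
im,d=grab_frame('top');cv2.imwrite('pics/t2.png',cv2.resize(im[165:265,210:430],None,fx=3.6,fy=3.6,interpolation=2)[:,:,::-1])
```

```text
8.95 [ 0.4991 -0.2546  0.2409] yaw 63.42 tilt [0.013 0.85  0.526 0.02 ] F [ 0.9  0.9 -0.1] T [ 0.01  0.   -0.01] 0.55 q6 -0.157
[[ 5.80100e-01 -9.67000e-02  4.92163e+01  1.26000e+02  4.13000e-02
   1.49000e-02]
 [ 5.80200e-01 -9.65000e-02  4.95393e+01  1.28000e+02  4.13000e-02
   1.49000e-02]]
```

View pics/t2.png

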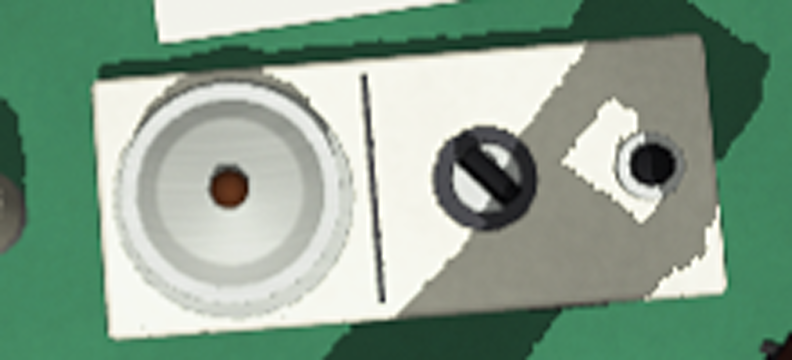

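The top view shows the arm clear and the bar running from (458,145) to (515,200) in the crop, about 45° off vertical. The eye estimate and my PCA disagree, so I'll fit a projected box model at the start pose and now, using both cameras.

```bash
cat >> h.py <<'E'
from scipy.optimize import minimize
def proj(cp,P):
    T=np.linalg.inv(np.array(cp["extrinsics"]));R=cv2.Rodrigues(T[:3,:3])[0]
    return cv2.projectPoints(np.array(P,float),R,T[:3,3],np.array(cp["mtx"]),np.array([cp["k1"],0,0,0,0.]))[0].reshape(-1,2)
def fit(im,cam,thr=45):
    cp=camera_params(cam);c0=proj(cp,[[.5815,-.0975,.09]])[0].round().astype(int);h=22;S=8
    x0,y0=c0-h
    g=im[y0:y0+2*h,x0:x0+2*h].max(2)
    big=cv2.resize(g.astype(np.float32),None,fx=S,fy=S,interpolation=cv2.INTER_LINEAR)
    M=(big<thr).astype(np.uint8)
    def hull(x,y,a,L=.021,W=.007):
        c,s=np.cos(a),np.sin(a)
        P=[[x+c*i-s*j,y+s*i+c*j,z] for i in(-L,L) for j in(-W,W) for z in(.072,.104)]
        q=(proj(cp,P)-[x0,y0]+.5)*S-.5
        m=np.zeros_like(M);cv2.fillConvexPoly(m,cv2.convexHull((q*16).astype(np.int32)),1,shift=4);return m
    def iou(p):
        m=hull(*p);return -(m&M).sum()/max(1,(m|M).sum())
    best=[]
    for a in range(-90,90,6):
        f=iou([.5815,-.0975,np.radians(a)]);best.append((f,a))
    r=min((minimize(iou,[.5815,-.0975,np.radians(a)],method="Nelder-Mead",options=dict(initial_simplex=[[.5815,-.0975,np.radians(a)],[.5845,-.0975,np.radians(a)],[.5815,-.0945,np.radians(a)],[.5815,-.0975,np.radians(a+6)]])) for _,a in sorted(best)[:4]),key=lambda r:r.fun)
    return np.round([r.x[0],r.x[1],np.degrees(r.x[2]),-r.fun],4).tolist()
E
python3 - <<'E'
from h import *
for cam in("top","scene"):
    im0=np.load(f"{cam}0.npz")["im"];im,_=grab_frame(cam);np.savez(f"{cam}1.npz",im=im)
    for t in(35,50):print(cam,"start",fit(im0,cam,t),"now",fit(im,cam,t))
print(np.load("top0.npz")["im"][203:228,333:358].max(2))
E
```

```text
top start [0.6044, -0.1338, 45.5556, -0.0] now [0.5852, -0.0927, -26.5041, -1301174019447665.2]
top start [0.5924, -0.1441, 88.0896, -0.0] now [0.6291, -0.1251, -2.7133, -0.0]
scene start [0.6203, -0.0441, -77.3333, -0.0] now [0.6203, -0.0441, -77.3333, -0.0]
scene start [0.5806, -0.0414, 22.6667, -0.0] now [0.583, -0.032, -2.3064, -0.0]
[[226 209 124  67  74  79  77  76  78  80  66  42  36  39  39  33  36  33
   68  79  85 210 246 244 242]
 [170  84  78  79  80  78  78  77  60  55  37  39  47  42  31  25  28  29
   73  78  73 117 214 245 244]
 [125  75  80  80  79  78  60  52  86 156 110  88  79  41  17  20  21  22
   55  66  75  72 114 213 244]
 [ 76  80  81  79  76  58  68 145 186 191 136 120  81  26  18  24  26  23
   24  39  73  75  70 113 243]
 [ 79  80  78  77  72 109 171 218 228 147 109 106  46  12  22  25  26  26
   24  28  70  77  74  68 212]
 [ 80  79  76  74  88 185 222 222 225 148 112  75  22  16  24  27  27  26
   14  88  81  76  76  72 115]
 [ 78  78  75  69 162 215 220 219 225 149 103  45  12  23  27  28  27  22
   60 182 104  72  77  75  68]
 [ 78  78  74 124 210 221
[... 1281 characters left out ...]
 61 176 229 233 219 183 128
   82  76  78  77  73  86 228]
 [136  76  76  78  78  78  78  82 105  71  50 108 184 183 178 158  91  73
   76  79  77  75  70 148 243]
 [200 112  77  75  77  78  78  79  78  75  76 100  98  72  67  72  76  77
   77  77  74  69 137 224 243]
 [237 221 121  68  74  77  79  80  79  78  79  78  77  77  78  78  78  78
   75  72  67 149 226 244 243]
 [243 248 223 145  81  73  77  77  77  78  79  78  77  79  79  76  76  73
   67 116 191 235 244 242 241]
 [241 243 247 234 174  98  65  69  73  76  75  75  77  76  74  71  68 114
  190 221 245 245 242 240 240]]h.py:48: RuntimeWarning: overflow encountered in scalar negative
  m=hull(*p);return -(m&M).sum()/max(1,(m|M).sum())
```

```bash
sed -i 's/return -(m&M).sum()\/max(1,(m|M).sum())/return -float((m\&M).sum())\/float(max(1,(m|M).sum()))/' h.py
python3 - <<'E'
from h import *
for cam in("top","scene"):
    for t in(35,50):print(cam,"start",fit(np.load(f"{cam}0.npz")["im"],cam,t),"now",fit(np.load(f"{cam}1.npz")["im"],cam,t))
E
```

```text
top start [0.584, -0.0984, -29.064, 0.7599] now [0.5822, -0.0985, 50.7928, 0.7434]
top start [0.5844, -0.0978, -25.0381, 0.7749] now [0.5772, -0.1034, 53.7013, 0.4896]
scene start [0.5809, -0.0988, 22.5083, 0.5943] now [0.579, -0.1031, 56.8082, 0.6048]
scene start [0.5782, -0.1048, -23.8591, 0.6282] now [0.5794, -0.102, 55.0331, 0.6263]
```

```bash
cat >> h.py <<'E'
def cloud(cam,im,d,zmin=.09):
    cp=camera_params(cam);c0=proj(cp,[[.5815,-.0975,.09]])[0].round().astype(int)
    v,u=np.mgrid[c0[1]-25:c0[1]+25,c0[0]-25:c0[0]+25];u=u.ravel();v=v.ravel()
    P=to_world(cp,np.c_[u,v],d[v,u]);m=(P[:,2]>zmin)&(P[:,2]<.11)&(np.hypot(P[:,0]-.5815,P[:,1]+.0975)<.03)
    q=P[m,:2];e=np.linalg.eigh(np.cov(q.T))[1][:,1];r=cv2.minAreaRect(q.astype(np.float32))
    ang=r[2] if r[1][0]>r[1][1] else r[2]+90
    return np.round(q.mean(0),4),round((np.degrees(np.arctan2(e[1],e[0]))+90)%180-90,1),"rect",np.round(r[0],4),np.round(r[1],4),round((ang+90)%180-90,1),m.sum(),np.round(np.percentile(P[m,2],[10,50,90]),3)
E
python3 - <<'E'
from h import *
for cam in("top","scene"):
    a=np.load(f"{cam}0.npz");im,d=grab_frame(cam)
    for z in(.085,.098):print(cam,z,"start",*cloud(cam,a["im"],a["d"],z));print("   now",*cloud(cam,im,d,z))
print(im.shape); im,d=grab_frame("top"); print(im[203:228,333:358].max(2))
E
```

```text
top 0.085 start [ 0.5796 -0.0967] -25.5 rect [ 0.5801 -0.0973] [0.0142 0.0414] -25.0 125 [0.098 0.102 0.105]
   now [ 0.5802 -0.0967] 49.1 rect [ 0.5808 -0.0971] [0.0412 0.0142] 49.1 132 [0.097 0.102 0.105]
top 0.098 start [ 0.5799 -0.097 ] -26.3 rect [ 0.5801 -0.0972] [0.0141 0.0414] -25.3 113 [0.1   0.102 0.105]
   now [ 0.5806 -0.0971] 48.1 rect [ 0.5809 -0.0971] [0.0412 0.0141] 49.1 116 [0.1   0.102 0.105]
scene 0.085 start [ 0.5825 -0.0946] -24.2 rect [ 0.5815 -0.0966] [0.017  0.0421] -17.9 189 [0.088 0.099 0.105]
   now [ 0.5837 -0.0919] 44.5 rect [ 0.5815 -0.0969] [0.0405 0.0134] 48.6 130 [0.089 0.102 0.106]
scene 0.098 start [ 0.5816 -0.0957] -25.1 rect [ 0.5822 -0.0968] [0.017  0.0406] -17.9 98 [0.1   0.104 0.106]
   now [ 0.5822 -0.0943] 47.6 rect [ 0.5813 -0.0971] [0.04   0.0134] 48.4 81 [0.1   0.104 0.106]
(420, 560, 3)
[[233 219 134  58  38  37  38  38  37  59  82  67  78  85  84  83  83  80
   78  84  86 111 142 145 145]
 [181  90  86  52  39  40  40  40  41  36  70  61  69  71  59  73  79  79
   83  86  46  56 112 143 145]
 [133  82  88  54  40  40  41  35  31  33  90 
[... 1669 characters left out ...]
34 234 237 212 140 121 116  74  29  15
   26  36  41  41  39  36  81]
 [ 86  79  83  84  82  73  98 158 215 236 243 162 117 125 125 110  64  34
   40  42  42  40  38  44 121]
 [146  81  81  83  83  82  79  72 139 175 186 123  95  95  86  81  59  43
   42  41  40  38  36  74 138]
 [211 119  83  81  83  83  83  82  79  73  43  46  50  42  37  38  39  41
   41  39  39  36  67 118 143]
 [243 232 129  73  79  82  84  84  83  83  69  44  38  37  40  40  40  39
   38  38  34  75 122 143 145]
 [248 252 233 154  87  79  82  83  83  84  87  73  46  39  41  39  39  38
   35  57  98 128 143 143 143]
 [245 247 251 240 183 105  71  74  80  84  85  71  45  39  37  38  35  57
   97 118 142 146 143 142 142]]
```

```bash
cat >> h.py <<'E'
from scipy.spatial.transform import Rotation as R
def goknob(z,yaw):
    q=state()["tool_rot"];zt=R.from_quat(q[[1,2,3,0]]).apply([0,0,1]);print("ztool",zt.round(3),end=" ")
    return togo(*(np.array([.5812,-.0972])+.019*zt[:2]),z,yaw)
E
python3 -c "
from h import *
print(goknob(.16,49.1))"
```

```text
ztool [ 0.046  0.004 -0.999] (array([170.6,   2.2,  82.4]), np.float64(14.7))
```

>>> step_arm(
  steps=[
    [40,0,10,0],
    [40,0,15,0],
    [40,0,15,0],
    [40,0,15,0],
    [6,0,10,7],
    [0,0,8,7.5],
    [0,0,0,0],
  ],
)

```text
time: 10.05
tool_pos: [0.5811, -0.0888, 0.1646]
tool_rot: [0.007, 0.909, 0.417, 0.02]
contact_force: [0.1, -0.8, -0.4]
gripper_width: 0.547
```

```bash
python3 -c "
from h import *
exec(open('p.py').read())
print(goknob(.12,49.1))"
```

```text
10.05 [ 0.5811 -0.0888  0.1646] yaw 49.3 tilt [0.007 0.909 0.417 0.02 ] F [ 0.1 -0.8 -0.4] T [-0.01  0.02  0.  ] 0.547 q6 0.421
ztool [ 0.043  0.004 -0.999] (array([-7.1,  4.8, 44.5]), np.float64(0.2))
```

>>> step_arm(
  steps=[
    [-7,5,8,0],
    [0,0,12,0],
    [0,0,12,0],
    [0,0,12,0],
    [0,0,0,0],
  ],
)

```text
time: 10.55
tool_pos: [0.582, -0.0983, 0.117]
tool_rot: [0.007, 0.907, 0.42, 0.02]
contact_force: [-0.3, 0.2, -0.1]
gripper_width: 0.551
```

```bash
python3 -c "
from h import *
exec(open('p.py').read())
print(goknob(.078,49.1))"
```

```text
10.55 [ 0.582  -0.0983  0.117 ] yaw 49.68 tilt [0.007 0.907 0.42  0.02 ] F [-0.3  0.2 -0.1] T [0.   0.01 0.06] 0.551 q6 0.397
ztool [ 0.043  0.004 -0.999] (array([-0.3, -2. , 39. ]), np.float64(0.58))
```

>>> step_arm(
  steps=[
    [0,-2,10,0.5],
    [0,0,10,0],
    [0,0,10,0],
    [0,0,7,0],
    [0,0,0,0],
  ],
)

```text
time: 11.05
tool_pos: [0.5819, -0.0971, 0.0765]
tool_rot: [0.007, 0.909, 0.416, 0.02]
contact_force: [-0.9, 0.2, 0.2]
gripper_width: 0.55
```

```bash
python3 -c "
from h import *
exec(open('p.py').read())
print(goknob(.078,49.1))"
```

```text
11.05 [ 0.5819 -0.0971  0.0765] yaw 49.14 tilt [0.007 0.909 0.416 0.02 ] F [-0.9  0.2  0.2] T [ 0.03  0.04 -0.  ] 0.55 q6 0.408
ztool [ 0.042  0.004 -0.999] (array([ 0. ,  0.1, -1.5]), np.float64(0.04))
```

Centred well. Next I'll close the claw and probe anticlockwise in small steps, logging the torque.

>>> step_arm(
  steps=[
    [0,0,0,0],
    [0,0,0,0],
    [0,0,0,0],
    [0,0,0,0],
    [0,0,0,0],
    [0,0,0,0],
  ],
  claw=0,
)

```text
time: 11.65
tool_pos: [0.5834, -0.098, 0.0771]
tool_rot: [0.008, 0.909, 0.415, 0.021]
contact_force: [2.2, -1.3, -2.5]
gripper_width: 0.149
```

```bash
python3 p.py
```

```text
11.65 [ 0.5834 -0.098   0.0771] yaw 49.11 tilt [0.008 0.909 0.415 0.021] F [ 2.2 -1.3 -2.5] T [0.31 0.2  0.02] 0.149 q6 0.407
```

>>> step_arm(
  steps=[
    [0,0,0,-2],
  ],
)

```text
time: 11.75
tool_pos: [0.5834, -0.098, 0.0772]
tool_rot: [0.009, 0.902, 0.431, 0.021]
contact_force: [1.5, -0.8, -1.5]
gripper_width: 0.151
```

```bash
python3 p.py
```

```text
11.75 [ 0.5834 -0.098   0.0772] yaw 51.13 tilt [0.009 0.902 0.431 0.021] F [ 1.5 -0.8 -1.5] T [ 0.26  0.18 -0.18] 0.151 q6 0.372
```

>>> step_arm(
  steps=[
    [0,0,0,-2],
  ],
)

```text
time: 11.85
tool_pos: [0.5834, -0.0979, 0.0771]
tool_rot: [0.009, 0.894, 0.447, 0.021]
contact_force: [1.7, -1.9, -3.2]
gripper_width: 0.151
```

```bash
python3 p.py
```

```text
11.85 [ 0.5834 -0.0979  0.0771] yaw 53.12 tilt [0.009 0.894 0.447 0.021] F [ 1.7 -1.9 -3.2] T [ 0.18  0.21 -0.8 ] 0.151 q6 0.337
```

>>> step_arm(
  steps=[
    [0,0,0,-2],
  ],
)

```text
time: 11.95
tool_pos: [0.5833, -0.0979, 0.0771]
tool_rot: [0.009, 0.887, 0.462, 0.021]
contact_force: [0.8, -1.6, -2.1]
gripper_width: 0.153
```

```bash
python3 p.py
```

```text
11.95 [ 0.5833 -0.0979  0.0771] yaw 54.99 tilt [0.009 0.887 0.462 0.021] F [ 0.8 -1.6 -2.1] T [ 0.15  0.18 -1.42] 0.153 q6 0.304
```

The torque climbs linearly at about 0.31 N m/deg from yaw ≈ 51–52°, so this is the rigid stop and the rest position is at ≈ 49°. The third click should be at yaw ≈ -41°, so I'll turn clockwise.

>>> step_arm(
  steps=[
    [0,0,0,6],
    [0,0,0,6],
    [0,0,0,6],
    [0,0,0,6],
    [0,0,0,6],
    [0,0,0,6],
    [0,0,0,6],
    [0,0,0,6],
  ],
)

```text
time: 12.75
tool_pos: [0.584, -0.0993, 0.0771]
tool_rot: [0.001, 0.999, 0.046, 0.024]
contact_force: [2.3, -1.3, -2.8]
gripper_width: 0.151
```

```bash
python3 p.py
```

```text
12.75 [ 0.584  -0.0993  0.0771] yaw 5.33 tilt [0.001 0.999 0.046 0.024] F [ 2.3 -1.3 -2.8] T [-0.18  0.15  0.13] 0.151 q6 1.171
```

>>> step_arm(
  steps=[
    [0,0,0,6],
    [0,0,0,6],
    [0,0,0,6],
    [0,0,0,6],
    [0,0,0,6],
  ],
)

```text
time: 13.25
tool_pos: [0.584, -0.1002, 0.0772]
tool_rot: [-0.002, 0.975, -0.222, 0.024]
contact_force: [-0.0, 0.1, -2.2]
gripper_width: 0.152
```

```bash
python3 p.py
```

```text
13.25 [ 0.584  -0.1002  0.0772] yaw -25.64 tilt [-0.002  0.975 -0.222  0.024] F [-0.   0.1 -2.2] T [-0.4   0.09 -0.05] 0.152 q6 1.715
```

>>> step_arm(
  steps=[
    [0,0,0,5],
    [0,0,0,5],
    [0,0,0,5],
    [0,0,0,0],
  ],
)

```text
time: 13.65
tool_pos: [0.5837, -0.1007, 0.0772]
tool_rot: [-0.004, 0.936, -0.351, 0.024]
contact_force: [1.7, 1.0, -2.4]
gripper_width: 0.156
```

```bash
python3 p.py
```

```text
13.65 [ 0.5837 -0.1007  0.0772] yaw -41.13 tilt [-0.004  0.936 -0.351  0.024] F [ 1.7  1.  -2.4] T [-0.4   0.05 -0.15] 0.156 q6 1.989
```

>>> step_arm(
  steps=[
    [0,0,0,0],
    [0,0,0,0],
    [0,0,0,0],
    [0,0,0,0],
    [0,0,-10,0],
    [0,0,-20,0],
    [0,0,-25,0],
    [0,0,-25,0],
  ],
  claw=55,
)

```text
time: 14.45
tool_pos: [0.5777, -0.0991, 0.1584]
tool_rot: [-0.004, 0.937, -0.349, 0.021]
contact_force: [0.1, 0.0, 0.3]
gripper_width: 0.545
```

>>> step_arm(
  steps=[
    [0,30,-20,0],
    [0,45,-20,0],
    [0,45,-10,0],
    [0,45,0,0],
    [0,0,0,0],
  ],
)

```text
time: 14.95
tool_pos: [0.4682, -0.2286, 0.2185]
tool_rot: [-0.002, 0.938, -0.346, 0.03]
contact_force: [-0.1, 1.3, -0.1]
gripper_width: 0.55
```

Run:
```python
from h import *
exec(open('p.py').read())
for cam in("top","scene"):
    im,d=grab_frame(cam)
    for z in(.085,.098):print(cam,z,*cloud(cam,im,d,z))
    if cam=="top":cv2.imwrite('pics/t3.png',cv2.resize(im[165:265,210:430],None,fx=3.6,fy=3.6,interpolation=2)[:,:,::-1])
```

```text
14.95 [ 0.4682 -0.2286  0.2185] yaw -40.49 tilt [-0.002  0.938 -0.346  0.03 ] F [-0.1  1.3 -0.1] T [0.02 0.   0.03] 0.55 q6 1.668
top 0.085 [ 0.58   -0.0967] -41.6 rect [ 0.5804 -0.0969] [0.0138 0.0418] -41.2 117 [0.099 0.102 0.105]
top 0.098 [ 0.5804 -0.0972] -41.4 rect [ 0.5804 -0.097 ] [0.0138 0.0418] -41.2 110 [0.1   0.102 0.105]
scene 0.085 [ 0.582  -0.0941] -39.6 rect [ 0.5813 -0.0973] [0.0165 0.0426] -39.1 192 [0.088 0.099 0.105]
scene 0.098 [ 0.5816 -0.0956] -42.0 rect [ 0.5817 -0.0976] [0.0165 0.0416] -39.1 98 [0.1   0.104 0.106]
```

View pics/t3.png

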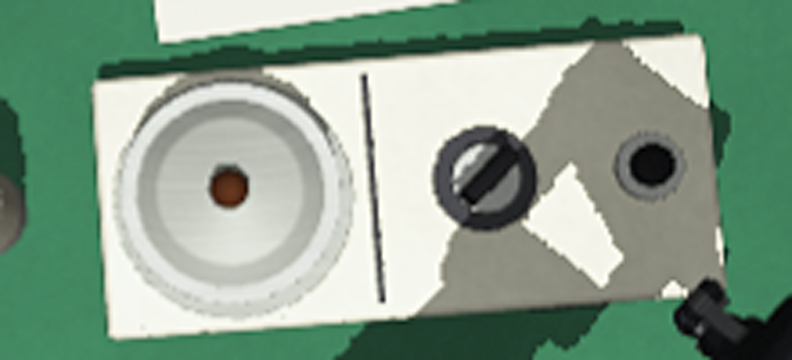

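The top view shows the bar from (468,200) to (512,142) in the crop, and the knob rests at -41.3° after release. That is 90.4° clockwise of the rest position (49.1°), so it is in the third click. Next is the button.

```bash
python3 -c "
from h import *
print(togo(.5915,-.2015,.12,pose()[1]))"
```

```text
(array([ 70.9, -94.5, 105. ]), np.float64(0.0))
```

>>> step_arm(
  steps=[
    [24,-32,10,0],
    [24,-32,20,0],
    [23,-30,20,0],
    [0,0,20,0],
    [0,0,20,0],
    [0,0,0,0],
  ],
  claw=0,
)

```text
time: 15.65
tool_pos: [0.6005, -0.1931, 0.1338]
tool_rot: [-0.004, 0.94, -0.34, 0.032]
contact_force: [0.7, 0.3, -0.2]
gripper_width: 0.004
```

```bash
python3 -c "
from h import *
exec(open('p.py').read())
print(togo(.5915,-.2015,.09,pose()[1]))"
```

```text
15.65 [ 0.6005 -0.1931  0.1338] yaw -39.77 tilt [-0.004  0.94  -0.34   0.032] F [ 0.7  0.3 -0.2] T [-0.01  0.06  0.03] 0.004 q6 1.826
(array([-4. , 13.5, 43.2]), np.float64(0.0))
```

>>> step_arm(
  steps=[
    [-4,13,10,0],
    [0,0,10,0],
    [0,0,10,0],
    [0,0,5,0],
    [0,0,0,0],
  ],
)

```text
time: 16.15
tool_pos: [0.5918, -0.2004, 0.0983]
tool_rot: [-0.004, 0.94, -0.339, 0.033]
contact_force: [-0.4, 0.1, -0.5]
gripper_width: -0.001
```

```bash
python3 -c "
from h import *
exec(open('p.py').read())
print(togo(.5915,-.2015,.085,pose()[1]))
im,d=grab_frame('scene');cv2.imwrite('pics/s2.png',cv2.resize(im[110:230,170:310],None,fx=5,fy=5,interpolation=2)[:,:,::-1])"
```

```text
16.15 [ 0.5918 -0.2004  0.0983] yaw -39.64 tilt [-0.004  0.94  -0.339  0.033] F [-0.4  0.1 -0.5] T [ 0.    0.06 -0.03] -0.001 q6 1.805
(array([-0.3,  1.5, 13.2]), np.float64(0.0))
```

View pics/s2.png

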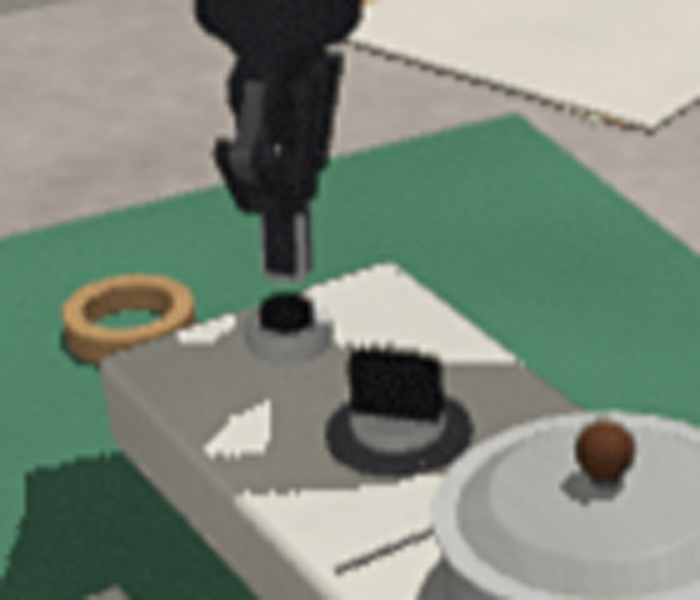

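The scene view shows the shut tip at (285,275), directly above the button at (287,310). I'll press in small steps and watch the force.

>>> step_arm(
  steps=[
    [0,1.5,8,0],
    [0,0,6,0],
    [0,0,3,0],
    [0,0,2,0],
  ],
)

```text
time: 16.6
tool_pos: [0.5934, -0.2029, 0.0803]
tool_rot: [-0.004, 0.94, -0.339, 0.035]
contact_force: [-0.7, -0.3, 1.9]
gripper_width: -0.001
```

>>> step_arm(
  steps=[
    [0,0,2,0],
    [0,0,2,0],
  ],
)

```text
time: 16.8
tool_pos: [0.5935, -0.2028, 0.0766]
tool_rot: [-0.004, 0.94, -0.339, 0.034]
contact_force: [-2.5, 1.6, 4.0]
gripper_width: 0.003
```

>>> step_arm(
  steps=[
    [0,0,2,0],
  ],
)

```text
time: 16.9
tool_pos: [0.5936, -0.2029, 0.0761]
tool_rot: [-0.004, 0.94, -0.339, 0.034]
contact_force: [-9.4, 2.9, 15.8]
gripper_width: 0.0
```

>>> step_arm(
  steps=[
    [0,0,2,0],
    [0,0,0,0],
  ],
)

```text
time: 17.1
tool_pos: [0.5937, -0.2029, 0.0772]
tool_rot: [-0.004, 0.94, -0.339, 0.033]
contact_force: [-2.1, 0.3, 3.7]
gripper_width: -0.006
```

>>> step_arm(
  steps=[
    [0,0,-5,0],
    [0,0,-10,0],
    [0,0,-20,0],
    [0,0,-30,0],
    [0,0,-40,0],
    [0,45,-30,0],
    [0,45,0,0],
    [0,45,0,0],
  ],
)

```text
time: 17.9
tool_pos: [0.5027, -0.3018, 0.2143]
tool_rot: [-0.003, 0.942, -0.334, 0.037]
contact_force: [-0.1, 0.0, -0.3]
gripper_width: -0.001
```

Run:
```python
from h import *
exec(open('p.py').read())
for cam in("top","scene"):
    im,d=grab_frame(cam);print(cam,*cloud(cam,im,d,.098))
    cp=camera_params(cam);o=[]
    for D in(np.load(f"{cam}0.npz")["d"],d):
        u,v=proj(cp,[[.5922,-.2015,.08]])[0].round().astype(int)
        vv,uu=np.mgrid[v-1:v+2,u-1:u+2];o.append(np.median(to_world(cp,np.c_[uu.ravel(),vv.ravel()],D[vv.ravel(),uu.ravel()])[:,2]).round(4))
    print("btn z start/now",o)
    if cam=="scene":
        cv2.imwrite('pics/s3.png',cv2.resize(im[100:360,130:400],None,fx=2.3,fy=2.3,interpolation=2)[:,:,::-1])
```

```text
17.9 [ 0.5027 -0.3018  0.2143] yaw -39.04 tilt [-0.003  0.942 -0.334  0.037] F [-0.1  0.  -0.3] T [0.03 0.05 0.  ] -0.001 q6 1.565
top [ 0.5804 -0.0969] -42.4 rect [ 0.5804 -0.097 ] [0.0138 0.0417] -41.2 114 [0.1   0.102 0.105]
btn z start/now [np.float64(0.0809), np.float64(0.0812)]
scene [ 0.5816 -0.0959] -41.4 rect [ 0.5809 -0.0985] [0.0178 0.041 ] -38.5 98 [0.1   0.104 0.105]
btn z start/now [np.float64(0.0832), np.float64(0.0826)]
```

View pics/s3.png

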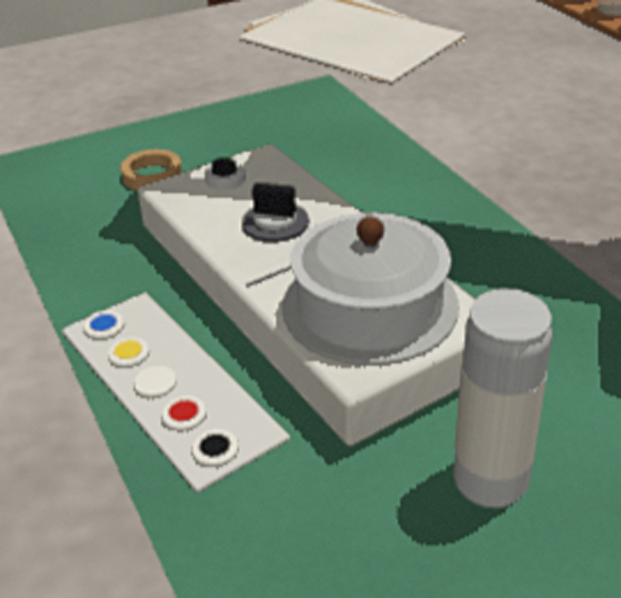

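Run:
```python
from h import *
for cam in("top","scene"):
    cp=camera_params(cam);d=np.load(f"{cam}0.npz")["d"]
    u,v=proj(cp,[[.5922,-.2018,.075]])[0].round().astype(int)
    vv,uu=np.mgrid[v-14:v+15,u-14:u+15];P=to_world(cp,np.c_[uu.ravel(),vv.ravel()],d[vv.ravel(),uu.ravel()])
    r=np.hypot(P[:,0]-.5922,P[:,1]+.2018)*1000
    for a,b in((0,6),(6,11),(11,14),(14,16),(16,18),(18,20),(20,23),(23,28)):
        m=(r>=a)&(r<b);print(cam,a,b,m.sum(),np.percentile(P[m,2]*1000,[10,50,90]).round(1))
```

```text
top 0 6 21 [78.2 81.3 83.4]
top 6 11 51 [77.5 80.  83.6]
top 11 14 46 [72.9 78.9 81.9]
top 14 16 39 [69.2 71.3 77.4]
top 16 18 36 [67.9 71.5 72.9]
top 18 20 45 [67.  70.5 73.4]
top 20 23 77 [56.6 63.8 71.5]
top 23 28 139 [55.6 58.8 61.5]
scene 0 6 8 [82.3 83.8 84. ]
scene 6 11 36 [75.2 82.8 84.2]
scene 11 14 47 [72.8 78.5 82.7]
scene 14 16 12 [66.1 73.  81.5]
scene 16 18 17 [63.2 72.5 74.3]
scene 18 20 50 [61.5 68.  73.6]
scene 20 23 58 [60.9 68.8 73.2]
scene 23 28 46 [60.5 61.5 62.4]
```

The housing rim is at about 72 mm, below the lowest finger corner (about 75 mm). So the hard stop I felt, on top of the ~4 N spring force, was the button bottoming out. Handing in.

```bash
python3 -c "
from plant import *
print(job_done())"
```

```text
the job is handed in; nothing more can be done
None
```

I turned the knob back to its end stop, then clockwise three clicks. After that I pressed the start button fully down once and let it up, and handed the job in at about 18 s.

**End stop:** I turned the knob anticlockwise to the stop, released it and gripped it again to check. From a bar angle of about 51–52° the torque rose steadily, about 0.31 N m per degree. Let go, the knob came to rest at 49.1°.

**Third click:** I turned it to −41° and released it. It rests at about −41.3° in the top camera, about 90° from the rest position. It had not moved after the button press. The scene camera's rectangle fit gave −38.5 to −39°, but it is coarser.

**Button:** The force was about 4 N near full travel, then jumped to 16 N at the hard stop. Depth readings put the housing rim about 3 mm below the fingertips, so it was the button that bottomed out. After lifting, the button top was back at its starting height.

**Surroundings:** The last picture shows the spray can, tape roll and palette apparently undisturbed. The arm is clear of everything.

**What disagreed:**
- **Starting angle:** the knob first read about −25°, roughly 2.5 clicks from the rest position instead of a whole number. I could not explain this. The torque signs during turning and both resting angles fit clicks counted from the stop, so I used those.
- **First push against the stop:** it was harder than needed, up to about 5.5 N m.
- **Tool tilt:** the tool was tilted up to about 4° by the end.

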